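Park a tube rack against the flip stop of a loading track

ROBOT

A 6-joint arm with a two-finger parallel gripper is mounted at the origin on the work surface. World frame = base frame: x ahead of the robot, y to its left, z up, the work surface at z = 0. Lengths are in m, angles in rad, forces in N, time in s.
With the tool pointing down it reaches from about 0.225 to 0.725 m from the base axis. Payload 3.1 kg.
Tool frame: the origin (TCP) lies midway between the tips of the shut fingers; the grasp point (between the pads) lies 19 mm behind it; z points along the fingers, y is the line along which they close (so a half turn about z gives the same grasp; the last joint's range is limited). The gripper opens to 85 mm and grips with 20 to 120 N. Pads are 22 mm wide; open, the fingers measure 114 mm over their backs; the gripper's body (76 mm by 85 mm) begins 54 mm behind the grasp point. The pads swing forward as they close: fully open they stand 13 mm farther back than shut.
Start: joints at [0.992, 0.048, 0.099, 1.622, 0, 1.443], TCP at [0.229, 0.473, 0.231] pointing down, gripper open.
Joint ranges: [-2.91, 2.91], [-0.99, 1.94], [-1.21, 1.42], [-2.12, 2.29], [-1.49, 1.47], [-3.14, 3.14]. Speed limits (rad/s): [2.79, 2.79, 3.14, 3.14, 3.14, 3.14].

INTERFACE

Orientations are given as a unit quaternion [w, x, y, z].
In Python, from bench import arm gives the robot as it stands.
- The arm moves only by the tool servo_tool, never from a script. Its argument "series" is text: rows parted by semicolons, each of 4 numbers parted by spaces: the shift along the tool's x, y, z in mm, then the turn about the tool's z in rad. In form: dx dy dz yaw; .... A call has 1 to 12 rows; each row is the pose to reach, as a shift and turn from the pose commanded when the call began, along the tool's axes at that moment; what a row does not reach only later rows make up. A row lasts 1/8 s, in which the tool goes at most 62.5 mm and 10.7 degrees, less where a joint would pass 70% of its speed; a pose out of reach is approached as far as the arm can. A call with a gripper value outside its range is refused whole. "claw" is the closure, from -1 (fully open) to 1 (shut), so that 0 is half open, set as the call begins (left out, the last holds). The fingers move at their own pace and stop on an object; "force" is the grip in N (left out, the last holds). Time passes only in rows, so rows that repeat a pose let the fingers close. It gives the time, the measured TCP pose, the force, the opening and the grip force at its end, in the units of the state.
- arm.read_state(): the state, without advancing time (a new reading comes with each control period).
- arm.grab_frame(name): name is "side" or "top"; returns a dict with "color" (400x640x3 uint8, red, green, blue), "range_z" (400x640 float32, m along the optical axis (not along the pixel's ray), 0 where there is no reading), "intrinsics" (3x3 intrinsics, pixels), "R" (3x3) and "t" (3): a world point X has camera coordinates R X + t. Camera axes: x right, y down, z forward; pixel columns grow to the right and rows downward; lengths in m; the calibration is good to about 2 mm. A picture is of the moment at which its call begins.
- arm.finish_job(): hands the job in; it is judged then, once.
Trained networks look in a picture, given as the dict that the camera call returned (one of the last four; its "shot" number tells which), for a name from the list of things; names that differ only in an ending like _2 or _b are one class to them, and where a whole thing is asked for, a point or a joint stands for the part that bears it (a point fixed in the world has none). Each returns a list of dicts, best first, with "conf" (0 to 1); they miss things now and then, are a little off and sometimes report something else, mostly with a low value. They report only what shows in the picture. A call takes as long as a camera call.
- arm.masks_of(name, picture): "region" (400x640 bool, what is visible of it) and "extent" ([left, top, right, bottom] in pixels, round what is visible of it).
The state is a dict: "clock": time; "qpos": joint angles; "joint_vel": joint speeds; "tau": joint torques, N m; "tcp_pos": TCP position; "orientation": TCP orientation; "wrist_force": force on the tool from outside, world axes, zero at the start; "moment": the same for the moment, N m; "opening": finger opening in m; "grip_force": force on a finger pad.
Only numpy, scipy, OpenCV 4.12 (cv2) and the standard library are available. Lean on these libraries where they do the work, as an engineer would, in place of code of your own. Each camera call takes 0.05 s, during which the arm holds its last target. There are 200 camera calls.

TASK

Flip the hinged stop on the loading track fully down into the track, then slide the tube rack along the deck, without lifting or tipping it, until it lies flush along the fence and its leading end is pressed firmly against the stop's rubber buffer: hold a steady push of about 8 N, and never let the stop take more than 15 N. Let go gently so that the rack stays touching the buffer and flush with the fence, leave the stop down, and do not disturb the other things on the bench.

Things in the scene. Friction and masses are not known exactly. Their poses are not given: they have to be found in the camera images.
- track: Loading track, fixed to the bench: a flat aluminium deck plate, 150 mm wide, 500 mm long, top 12 mm above the bench, with an upright steel fence along it on the side away from the robot, 30 mm high above the deck and 14 mm thick. The deck reaches 100 mm in front of the fence's front face and 50 mm behind it. Origin under the plate, half-way along, 20 mm in front of the fence face.
- fence (a point): Point on the fence's front face (the side towards the robot), at deck-top height, half-way along. Its y axis runs along the track, from the rack towards the stop; x goes from the deck through the fence; z is up.
- stop: Flip stop fixed on top of the fence: a grey bracket with two cheeks (hinge pin 44 mm long, bracket top 72 mm above the deck) that carries the hinged flag. Origin at the fence's front face, deck-top height, in the middle of the flag's thickness; axes parallel to those of the fence point.
- flag_hinge (a point): Centre of the stop's hinge pin: 62 mm above the deck and 8 mm behind the fence's front face. The pin runs along the track (y).
- flag (a joint): Angle of the flag, rad: 0 standing up, knob leaning back behind the fence, 2.007 fully down in the track against its end stop. The hinge is stiff: it stays where it is left and takes some 2 N at the knob to turn. The flag is a steel plate 10 mm thick along the track; down, it spans 4 to 32 mm in front of the fence and hangs from 67 to 10 mm above the deck.
- buffer_mount (a point): Point on the plate's face on the rack's side (-y) where an adjusting screw carries a round rubber buffer, 14 mm in diameter. Flag down: 18 mm in front of the fence, 22 mm above the deck. The buffer's face stands 13 to 35 mm out from here towards the rack, set differently each time and not measured. It is sprung: gives 1 mm per 4 N, 5 mm at most, then it is hard.
- knob (a point): Centre of the black ball, 16 mm in diameter, on the flag's upper outer corner, to push the flag by. It swings on a 43 mm radius about the hinge pin: flag at 0, it is 25 mm behind the pin (away from the robot) and 35 mm above it; flag fully down, it is 34 mm in front of the fence face and 8 mm above the pin.
- rack_mid (a point): Centre of the loose tube rack's body, 20 mm above the deck: a white block 36 mm wide (x), 100 mm long (y), 40 mm high, with five capped tubes fixed in it in a row, caps 58 mm above the deck; 0.3 to 0.55 kg, drag 1 to 4 N. It starts on the deck on the stop's -y side, lying roughly along the track, its side 8 to 30 mm in front of the fence. y axis along its length, z up.
- weight_center (a point): Bystander: brass cylinder, 28 mm in diameter, 30 mm high, on the deck behind the fence; centre.
- jar: Bystander: small amber jar, 44 mm in diameter, 50 mm high, on the deck beyond the stop; centre of its underside.
- bottle1: Bystander: white bottle, 60 mm in diameter, 130 mm high, on the bench; centre of its underside.
- bottle2: Bystander: amber bottle, 56 mm in diameter, 120 mm high, on the bench; centre of its underside.
- beaker: Bystander: glass beaker, 64 mm in diameter, 75 mm high, on the bench; centre of its underside.
- tipbox: Bystander: white partitioned tray, 65 x 100 x 45 mm, on the bench; centre of its underside.
- spatula: Bystander: spatula 160 mm long, lying on the bench.

How it is judged:
By the outcome, as a careful person would: the job done as asked, in the order asked, and still so for the second after the job is handed in, with the robot touching nothing.
It also fails if it takes over 72 s, if anything falls off the work surface, if the arm or the gripper's body presses on something with over 40 N, if the wrist force passes 120 N, or if a joint passes its speed limit or range.

## Working session

There is one attempt and no reset: what is moved stays moved. The work goes in short steps, Python scripts to look and compute and a tool call to move; the robot and the scene stay as the last step left them, time stands still between calls to the robot, and variables do not carry over. Pictures are saved under pics/ and viewed, at most 10 in all, crops included, and the job is handed in when it is done.

Besides the shell and the picture viewer there is one more tool, called after "Emit:" as name(argument=value, ...), one argument or row to a line, values as JSON. servo_tool: Moves the arm, as the interface text tells. Its arguments: {"type":"object","properties":{"series":{"type":"string"},"claw":{"type":"number"},"force":{"type":"number"}},"required":["series"]}

```bash
mkdir -p pics; cat > h.py <<'E'
import numpy as np, cv2
from bench import arm
def pts(p,m):
    z=p["range_z"]; v,u=np.nonzero(m&(z>0)); d=z[v,u]; K=p["intrinsics"]
    c=np.stack([(u-K[0,2])/K[0,0]*d,(v-K[1,2])/K[1,1]*d,d],1)
    return (c-p["t"])@p["R"]
def save(p,n): cv2.imwrite("pics/"+n,p["color"][:,:,::-1])
E
python3 - <<'E'
from h import *
np.set_printoptions(precision=4,suppress=True)
s=arm.read_state(); print(s)
for c in ("top","side"):
    p=arm.grab_frame(c); save(p,c+"1.png"); print(c,p["intrinsics"][0,0],-p["R"].T@p["t"])
    for n in ("track","stop","flag","knob","buffer_mount","rack_mid","weight_center","jar","bottle1","bottle2","beaker","tipbox","spatula"):
        for r in arm.masks_of(n,p)[:2]:
            q=pts(p,r["region"])
            print(n,round(r["conf"],2),r["extent"],len(q), np.median(q,0) if len(q) else '', (np.percentile(q,[3,97],axis=0) if len(q) else ''))
E
```

```text
{'clock': 0.0, 'qpos': array([0.9922, 0.0487, 0.0975, 1.622 , 0.    , 1.443 ]), 'joint_vel': array([-0.0008, -0.0006,  0.0017,  0.0009, -0.0004, -0.0007]), 'tau': array([ -0.0003, -33.8787,  32.0013,   0.0204,  -0.0002,   0.    ]), 'tcp_pos': array([0.2284, 0.472 , 0.2301]), 'orientation': array([-0.0004,  0.2235,  0.9747, -0.0011]), 'wrist_force': array([ 0.3143, -0.0792, -0.3161]), 'moment': array([-0.0309, -0.058 , -0.0202]), 'grip_force': 0.0, 'opening': 0.08515395488972527}
top 506.87837340992786 [0.2588 0.0443 1.4993]
track 0.71 [230.9, 166.1, 406.2, 237.2] 7169 [0.5193 0.0208 0.0128] [[ 0.4333 -0.2159  0.0061]
 [ 0.6041  0.2439  0.044 ]]
stop 0.71 [255.3, 168.1, 275.7, 190.3] 209 [0.5678 0.1701 0.1119] [[0.5336 0.1505 0.0302]
 [0.5928 0.1935 0.1251]]
flag 0.53 [250.4, 167.0, 267.3, 191.9] 194 [0.5596 0.171  0.1144] [[0.5317 0.1597 0.0087]
 [0.6073 0.2016 0.1252]]
knob 0.54 [259.7, 170.0, 264.8, 190.6] 95 [0.5651 0.1698 0.1177] [[0.5352 0.1627 0.0954]
 [0.5933 0.176  0.1262]]
buffer_mount 0.42 [256.8, 169.5, 264.2, 192.5] 117 [0.5636 0.1703 0.1173] [[0.535  0.1626 0.0484]
 [0.5
[... 2526 characters left out ...]
 252.7, 167.3] 668 [0.4573 0.4041 0.0587] [[0.4377 0.3926 0.0035]
 [0.4853 0.428  0.1172]]
bottle2 0.88 [214.4, 140.4, 231.1, 189.8] 819 [0.3657 0.3263 0.0713] [[0.342  0.3142 0.0036]
 [0.3943 0.3539 0.1286]]
bottle2 0.82 [231.8, 126.0, 252.7, 167.3] 668 [0.4573 0.4041 0.0587] [[0.4377 0.3926 0.0035]
 [0.4853 0.428  0.1172]]
beaker 0.61 [193.8, 176.8, 222.5, 214.4] 788 [0.2965 0.2503 0.0493] [[ 0.2705  0.236  -0.001 ]
 [ 0.3269  0.2969  0.0738]]
tipbox 0.75 [370.6, 323.9, 434.9, 389.8] 2521 [ 0.39   -0.3811  0.0323] [[ 0.3594 -0.4251  0.0029]
 [ 0.4274 -0.3264  0.0443]]
spatula 0.82 [356.7, 193.8, 414.1, 220.8] 691 [0.671  0.0165 0.002 ] [[ 0.615  -0.0062 -0.0021]
 [ 0.7572  0.0534  0.0182]]
```

```bash
python3 - <<'E'
import cv2,numpy as np
t=cv2.imread("pics/top1.png")[150:260,220:420]; s=cv2.imread("pics/side1.png")[140:320,260:420]
cv2.imwrite("pics/c1.png",cv2.resize(t,(800,440),interpolation=cv2.INTER_CUBIC))
cv2.imwrite("pics/c2.png",cv2.resize(s,None,fx=3.3,fy=3.3,interpolation=cv2.INTER_CUBIC))
E
```

```text
(no output)
```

View pics/c1.png

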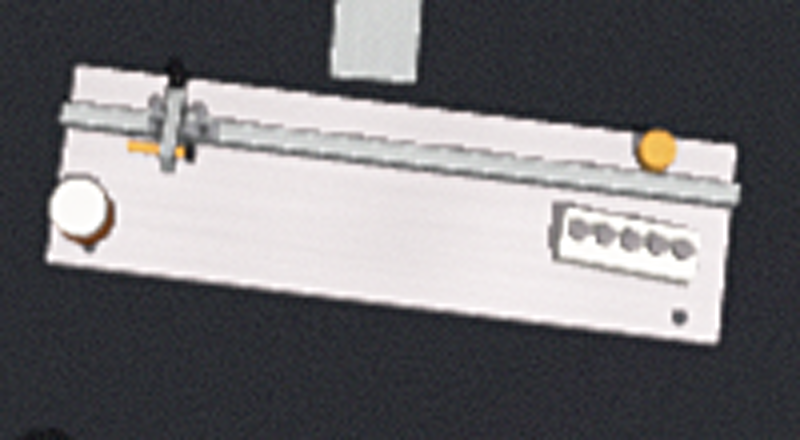

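View pics/c2.png

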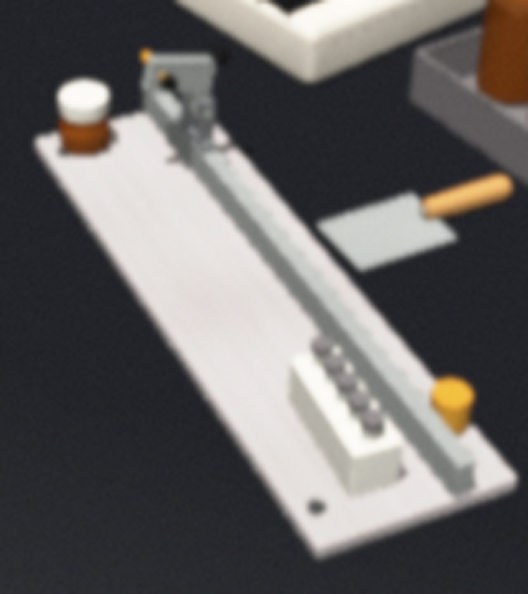

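```bash
cat >> h.py <<'E'
def onplane(p,uv,z):
    K=p["intrinsics"]; uv=np.atleast_2d(np.asarray(uv,float))
    d=np.c_[(uv[:,0]-K[0,2])/K[0,0],(uv[:,1]-K[1,2])/K[1,1],np.ones(len(uv))]@p["R"]
    o=-p["R"].T@p["t"]
    return o+d*((z-o[2])/d[:,2])[:,None]
E
python3 - <<'E'
from h import *
np.set_printoptions(precision=4,suppress=True)
for c in ("top","side"):
    p=arm.grab_frame(c)
    reg=np.zeros((400,640),bool)
    for n in ("track","stop","rack_mid","weight_center","jar"):
        r=arm.masks_of(n,p); 
        if r: reg|=r[0]["region"]
    q=pts(p,reg)
    m=arm.masks_of("track",p)[0]["region"]; q2=pts(p,m)
    d=q2[(abs(q2[:,2]-.012)<.006)]
    print(c,"deck z med",np.median(d[:,2]),len(d))
    # plane of deck in depth
    A=np.c_[d[:,:2],np.ones(len(d))]; print("plane",np.linalg.lstsq(A,d[:,2],rcond=None)[0])
    # reproject deck px on plane z=.012
    v,u=np.nonzero(m&(p["range_z"]>0)); sel=abs(q2[:,2]-.012)<.006
    w=onplane(p,np.c_[u,v][sel],.012)[:,:2]
    (cx,cy),wh,a=cv2.minAreaRect((w*1000).astype(np.float32)); print("rect",cx,cy,wh,a)
    # fence top: z ~ .042
    f=q2[abs(q2[:,2]-.042)<.004]; f=f[:, :2]
    mu=np.median(f,0); 
    vx,vy,x0,y0=cv2.fitLine((f*1000).astype(np.float32),cv2.DIST_HUBER,0,1e-3,1e-3).ravel(); n=np.array([vy,-vx]); n*=np.sign(n[0])
    r=(f*1000-[x0,y0])@n
    print("fence",len(f),"ang",np.arctan2(vy,vx),"x at y=0:",x0-y0*vx/vy,"spread",np.percentile(r,[5,50,95]), "y",f[:,1].min(),f[:,1].max())
    r=arm.masks_of("rack_mid",p)[0]["region"]; q=pts(p,r); g=q[abs(q[:,2]-.052)<.004]
    print("rack top",cv2.minAreaRect((g[:,:2]*1000).astype(np.float32)),len(g), "caps",np.median(q[q[:,2]>.066],0))
E
```

```text
top deck z med 0.012115896656270133 5905
plane [ 0.0016 -0.0007  0.0113]
rect 518.0689697265625 17.348876953125 (500.5030822753906, 153.09251403808594) 81.75227355957031
fence 624 ang 1.4272588 x at y=0: 548.8699 spread [-6.3274  0.0078  7.0927] y -0.23533086536333248 0.2596452235883508
rack top ((479.02880859375, -152.10585021972656), (99.4188461303711, 36.65729904174805), 78.15682220458984) 232 caps [ 0.4776 -0.1529  0.0704]
side deck z med 0.010472449682677708 5465
plane [ 0.0033 -0.0013  0.0089]
rect 511.7060546875 13.302078247070312 (506.4586486816406, 152.27867126464844) 81.8941879272461
fence 670 ang 1.4321163 x at y=0: 544.0069 spread [-6.5664  0.0108  7.1183] y -0.23775522242903743 0.2419960092636668
rack top ((473.3370056152344, -154.455078125), (101.87938690185547, 36.578731536865234), 78.38162994384766) 287 caps [ 0.4733 -0.1597  0.0683]
```

```bash
cat >> h.py <<'E'
A=np.deg2rad(81.85); YT=np.array([np.cos(A),np.sin(A),0]); XT=np.array([np.sin(A),-np.cos(A),0])
def trk(q,F): # F fence point; returns track coords in mm
    d=np.atleast_2d(q)-F; return np.c_[d@XT,d@YT,d[:,2]]*1000
FT=np.array([.5181,.0173,.012])+.025*XT   # top camera
FS=np.array([.5117,.0133,.012])+.025*XT   # side camera
E
python3 - <<'E'
from h import *
np.set_printoptions(precision=1,suppress=True)
p=arm.grab_frame("top")
print("knob",trk(onplane(p,[264.5,168],.113),FT),"flag robot end",trk(onplane(p,[262,191],.12),FT))
for c,F in (("top",FT),("side",FS)):
    p=arm.grab_frame(c)
    for n in ("stop","flag","weight_center","jar","rack_mid"):
        for r in arm.masks_of(n,p)[:1]:
            q=trk(pts(p,r["region"]),F); print(c,n,np.median(q,0),np.percentile(q,[5,95],axis=0).ravel(), "hi", np.median(q[q[:,2]>60],0) if (q[:,2]>60).any() else '')
s=arm.read_state(); print(trk(s["tcp_pos"],(FT+FS)/2))
E
```

```text
knob [[ 31.  158.9 101. ]] flag robot end [[-36.2 155.9 108. ]]
top stop [125.4  30.5  -7.2] [ 79.2   2.  -13.6 202.1  56.7   7.8] hi 
top flag [ -7.9 157.5 103.2] [-32.3 144.7   2.5  26.2 173.3 112.7] hi [-11.1 157.2 104.7]
top weight_center [-271.5  226.5    5.6] [-297.5  193.1  -12.9 -245.7  246.2   64.2] hi [-272.2  226.8   62.8]
top jar [-65.5 220.3  49.3] [-80.9 205.4  20.9 -48.5 237.   55.7] hi 
top rack_mid [ -44.  -169.8   41. ] [ -58.2 -214.    12.5  -23.  -127.6   60.7] hi [ -40.9 -156.4   60.9]
side stop [  5.8 157.9  87.8] [-30.5 141.9  33.2  24.4 175.9 107.5] hi [  0.7 157.9  95.8]
side flag [ -1.9 158.1  96.3] [-31.5 145.   67.8  24.4 165.8 108.1] hi [ -2.6 158.1  96.4]
side weight_center [  34.4 -193.    26.5] [  23.3 -199.7    3.3   47.3 -175.    30.8] hi 
side jar [-65.  213.6  31. ] [-80.5 205.3   5.  -45.6 238.2  50.1] hi 
side rack_mid [ -45.7 -189.3   37.3] [ -57.5 -220.9    4.7  -26.8 -130.9   56.8] hi [ -35.9 -160.1   60. ]
[[-373.1  412.   219.3]]
```

Emit:
servo_tool(
  series="-50 -11 0 0.13; -100 -22 0 0.26; -150 -32 0 0.39; -200 -43 0 0.52; -250 -54 0 0.65; -300 -64 0 0.78; -350 -75 0 0.91; -400 -86 0 1.04; -450 -96 0 1.17; -499 -107 0 1.263; -499 -107 0 1.263; -499 -107 0 1.263",
  claw=1,
  force=40,
)

```text
clock: 4.35
tcp_pos: [0.631, 0.1589, 0.231]
orientation: [-0.001, 0.756, 0.655, -0.0]
wrist_force: [-0.1, -0.2, 0.1]
opening: 0.0002
grip_force: 0.0
```

Emit:
servo_tool(
  series="0 0 40 0; 0 0 80 0; 0 0 100 0; 0 0 100 0; 0 0 100 0",
)

```text
clock: 4.97
tcp_pos: [0.6314, 0.1598, 0.1333]
orientation: [0.001, 0.755, 0.655, 0.001]
wrist_force: [0.3, 0.3, 0.9]
opening: -0.0002
grip_force: 0.0
```

```bash
python3 - <<'E'
from h import *
np.set_printoptions(precision=1,suppress=True)
s=arm.read_state(); print(s["tcp_pos"]*1000)
out=[]
for c,F in (("top",FT),("side",FS)):
    p=arm.grab_frame(c); u0=p["intrinsics"]@(p["R"]@s["tcp_pos"]+p["t"]); u0=u0[:2]/u0[2]; print(c,u0)
    q=trk(pts(p,np.ones((400,640),bool)),s["tcp_pos"]); 
    g=q[(abs(q[:,0])<45)&(abs(q[:,1])<35)&(q[:,2]>-15)&(q[:,2]<40)]
    print(len(g)); 
    for lo in (-15,-5,5,15,25):
        k=g[(g[:,2]>=lo)&(g[:,2]<lo+10)]
        if len(k): print(lo,len(k),np.percentile(k,[3,50,97],axis=0)[:,:2].ravel())
    a,b=int(u0[0]),int(u0[1]); im=p["color"][max(0,b-50):b+50,a-65:a+65,::-1].copy()
    out.append(cv2.resize(im,(390,300),interpolation=cv2.INTER_CUBIC))
cv2.imwrite("pics/c3.png",np.hstack(out))
E
```

```text
[631.4 159.8 133.3]
top [266.2 153.8]
0
side [341.1 146.2]
137
-15 2 [-44.3  -4.7 -43.7  -3.1 -43.2  -1.4]
-5 9 [ -9.3 -14.3  -3.5  -9.9   5.   -4.2]
5 37 [-16.1 -14.4  -7.4  -9.3  10.    2.3]
15 37 [-15.  -14.3  -7.9  -9.2  11.2  -0. ]
25 39 [-16.3 -14.5  -5.1  -9.5   9.9   3.8]
```

View pics/c3.png

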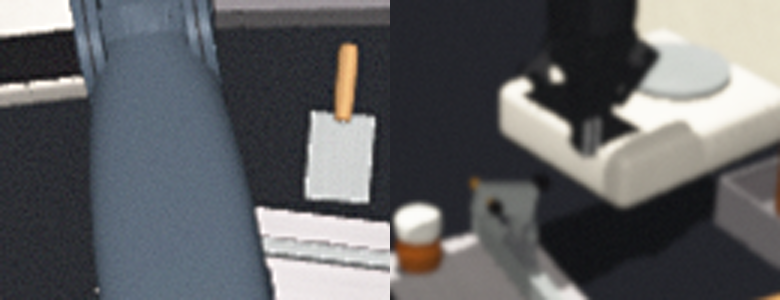

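Emit:
servo_tool(
  series="0 0 16 0; -1 0 32 0; -1 0 32 0; -1 -6 32 0; -1 -11 32 0; -1 -15 32 0; -1 -19 32 0; -1 -23 32 0; -1 -27 32 0; -1 -31 32 0; -1 -31 32 0; -1 -31 32 0",
)

```text
clock: 6.58
tcp_pos: [0.5997, 0.1623, 0.0986]
orientation: [-0.001, 0.756, 0.655, -0.001]
wrist_force: [0.6, 0.6, 0.9]
opening: -0.0001
grip_force: 0.3
```

```bash
cat >> h.py <<'E'
F=(FT+FS)/2
def look(name,half=50):
    s=arm.read_state(); print("tcp trk",trk(s["tcp_pos"],F).round(1),"wf trk",(s["wrist_force"]@np.c_[XT,YT,[0,0,1]]).round(2))
    p=arm.grab_frame("side"); u=p["intrinsics"]@(p["R"]@(F+.157*YT+[0,0,.06])+p["t"]); a,b=(u[:2]/u[2]).astype(int)
    cv2.imwrite("pics/"+name,cv2.resize(p["color"][b-half:b+half,a-half:a+half,::-1],(500,500),interpolation=cv2.INTER_CUBIC)); return p
E
python3 -c "
from h import *
look('c4.png',35)"
```

```text
tcp trk [[ 38.1 157.5  86.6]] wf trk [0.53 0.65 0.92]
```

View pics/c4.png

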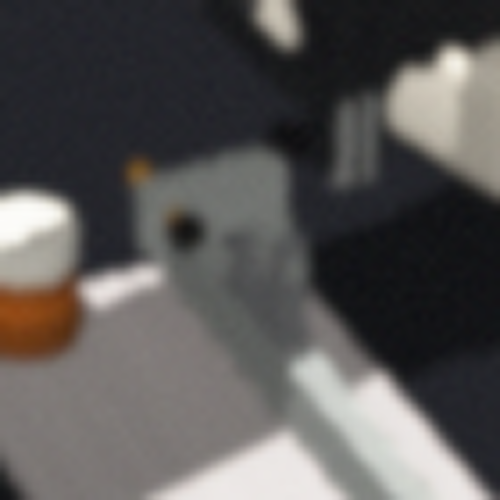

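Emit:
servo_tool(
  series="0 -3 0 0; 0 -6 0 0; 0 -9 0 0; 0 -12 0 0; 0 -15 0 0; 0 -18 0 0",
)

```text
clock: 7.38
tcp_pos: [0.5822, 0.1649, 0.0992]
orientation: [-0.0, 0.756, 0.655, -0.0]
wrist_force: [1.1, -0.1, -0.2]
opening: 0.0003
grip_force: 0.4
```

Emit:
servo_tool(
  series="0 -3 0 0; 0 -6 0 0; 0 -9 0 0; 0 -12 0 0; 0 -15 0 0; 0 -18 0 0",
)

```text
clock: 8.12
tcp_pos: [0.5648, 0.1674, 0.0995]
orientation: [0.0, 0.756, 0.655, 0.0]
wrist_force: [0.6, -0.3, -0.6]
opening: -0.0002
grip_force: 0.5
```

```bash
python3 -c "
from h import *
look('c5.png',35)"
```

```text
tcp trk [[  2.8 157.6  87.5]] wf trk [ 0.6  -0.18 -0.61]
```

View pics/c5.png

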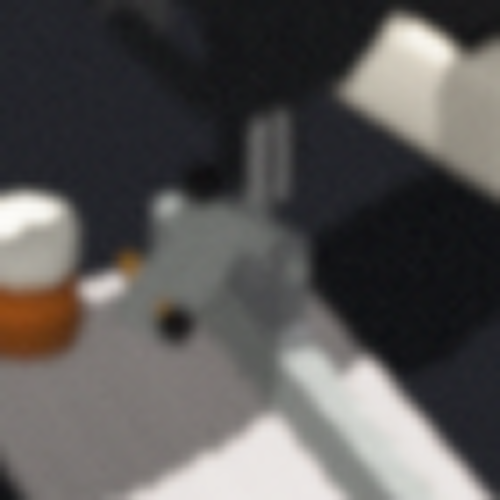

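Emit:
servo_tool(
  series="0 3 0 0; 0 3 -14 0; 0 3 -28 0; 0 -12 -28 0; 0 -26 -28 0; 0 -36 -28 0; 0 -36 -22 0; 0 -36 -16 0; 0 -36 -11 0; 0 -36 -6 0; 0 -36 -2 0; 0 -36 2 0",
)

```text
clock: 9.68
tcp_pos: [0.5244, 0.1732, 0.0984]
orientation: [-0.004, 0.755, 0.655, -0.003]
wrist_force: [-16.1, 1.0, 14.3]
opening: -0.0001
grip_force: 10.8
```

Emit:
servo_tool(
  series="0 0 2 0; 0 0 4 0; 0 0 5 0; 0 0 5 0",
)

```text
clock: 10.18
tcp_pos: [0.5203, 0.1738, 0.0915]
orientation: [-0.007, 0.755, 0.656, -0.006]
wrist_force: [-18.7, 1.5, 12.2]
opening: -0.0002
grip_force: 9.9
```

```bash
python3 -c "
from h import *
look('c6.png',35)"
```

```text
tcp trk [[-42.2 157.7  79.5]] wf trk [-18.75  -1.13  12.18]
```

View pics/c6.png

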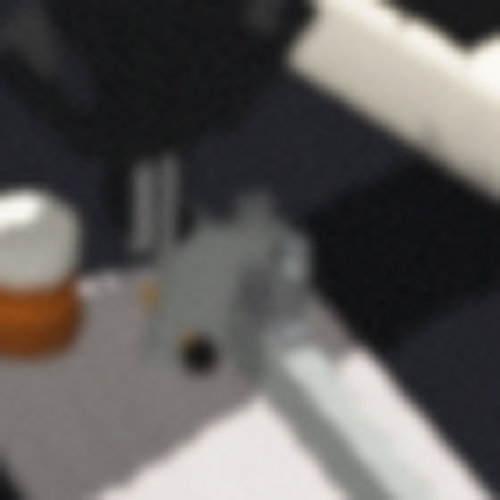

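Emit:
servo_tool(
  series="0 -5 0 0; 0 -10 0 0; 0 -16 0 0; 0 -22 0 0; 0 -22 -15 0; 0 -22 -35 0; 0 -22 -35 0; 0 -22 -35 0",
)

```text
clock: 11.22
tcp_pos: [0.5077, 0.1756, 0.1275]
orientation: [0.0, 0.756, 0.655, 0.0]
wrist_force: [-0.1, 0.2, -0.9]
opening: -0.0001
grip_force: 0.0
```

```bash
python3 -c "
from h import *
np.set_printoptions(precision=1,suppress=True)
p=look('c7.png',35)
c=np.linalg.inv(np.eye(3))
for ph in (2.007,1.8,1.6):
    a=np.deg2rad(54.46)+ph; k=F+(.008+.043*np.cos(a))*XT+.1575*YT+[0,0,.062+.043*np.sin(a)]-.003*XT-.003*YT
    u=p['intrinsics']@(p['R']@k+p['t']); u=u[:2]/u[2]
    b=p['intrinsics']@(p['R']@(F+.157*YT+[0,0,.06])+p['t']); b=(b[:2]/b[2]).astype(int)
    print(ph,(u-b+35)*500/70)
"
```

```text
tcp trk [[-54.8 157.7 115.5]] wf trk [-0.2  0.2 -0.9]
2.007 [160.6 253.8]
1.8 [167.  232.6]
1.6 [177.3 212.6]
```

View pics/c7.png

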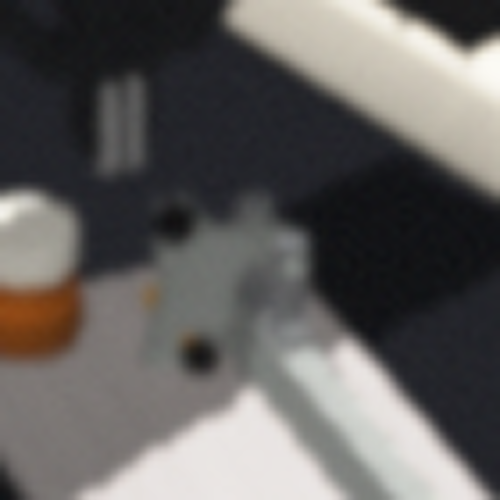

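Emit:
servo_tool(
  series="0 12 0 0; 0 25 0 0; 0 25 0 0; 0 25 10 0; 0 25 20 0; 0 25 24 0; 0 25 27 0; 0 25 30 0; 0 25 32 0; 0 25 34 0; 0 25 36 0",
)

```text
clock: 12.65
tcp_pos: [0.5323, 0.1722, 0.0914]
orientation: [0.0, 0.756, 0.655, 0.0]
wrist_force: [-1.0, -0.1, 1.7]
opening: -0.0001
grip_force: 0.8
```

```bash
python3 -c "
from h import *
look('c8.png',35)"
```

```text
tcp trk [[-30.  157.8  79.4]] wf trk [-0.98 -0.26  1.7 ]
```

Emit:
servo_tool(
  series="0 0 1 0; 0 0 2 0; 0 0 2 0",
)

```text
clock: 13.08
tcp_pos: [0.5323, 0.1721, 0.0897]
orientation: [0.0, 0.756, 0.655, 0.0]
wrist_force: [-2.4, -0.3, 3.0]
opening: -0.0002
grip_force: 1.7
```

Emit:
servo_tool(
  series="0 0 0.7 0; 0 0 1.4 0; 0 0 1.4 0",
)

```text
clock: 13.45
tcp_pos: [0.5323, 0.1722, 0.0895]
orientation: [0.0, 0.756, 0.655, 0.0]
wrist_force: [-3.4, -1.1, 8.0]
opening: 0.0001
grip_force: 4.0
```

Emit:
servo_tool(
  series="0 0 -25 0; 0 0 -55 0; -55 -10 -55 0; -110 -20 -55 0; -165 -30 -55 0; -220 -40 -55 0; -275 -50 -55 0; -330 -55 -55 0; -330 -55 -55 0; -330 -55 -15 0; -330 -55 25 0; -330 -55 45 0",
)

```text
clock: 14.95
tcp_pos: [0.4293, -0.1451, 0.04]
orientation: [-0.002, 0.756, 0.655, -0.001]
wrist_force: [-0.7, -0.2, 0.3]
opening: 0.0002
grip_force: 0.0
```

```bash
python3 - <<'E'
from h import *
np.set_printoptions(precision=1,suppress=True)
p=look('c9.png',35); t=arm.grab_frame("top")
im=t["color"][150:260,220:420,::-1]
cv2.imwrite("pics/c9.png",np.vstack([cv2.resize(im,(600,330),interpolation=cv2.INTER_CUBIC),cv2.resize(cv2.imread("pics/c9.png"),(250,250)).copy() @ np.eye(3,dtype=np.uint8) if 0 else cv2.copyMakeBorder(cv2.resize(cv2.imread("pics/c9.png"),(250,250)),0,0,0,350,cv2.BORDER_CONSTANT)]))
for c,pp,f in (("top",t,FT),("side",p,FS)):
    r=arm.masks_of("rack_mid",pp)
    if r:
        q=trk(pts(pp,r[0]["region"]),f); g=q[abs(q[:,2]-40)<4]; print(c,cv2.minAreaRect(g[:,:2].astype(np.float32)),len(g))
E
```

```text
tcp trk [[ -87.  -170.9   28. ]] wf trk [-0.6 -0.3  0.3]
top ((-37.37592315673828, -144.04244995117188), (34.704307556152344, 40.509910583496094), 1.4574915170669556) 84
side ((-38.23374938964844, -180.02792358398438), (84.19176483154297, 36.89809799194336), 85.58462524414062) 226
```

View pics/c9.png

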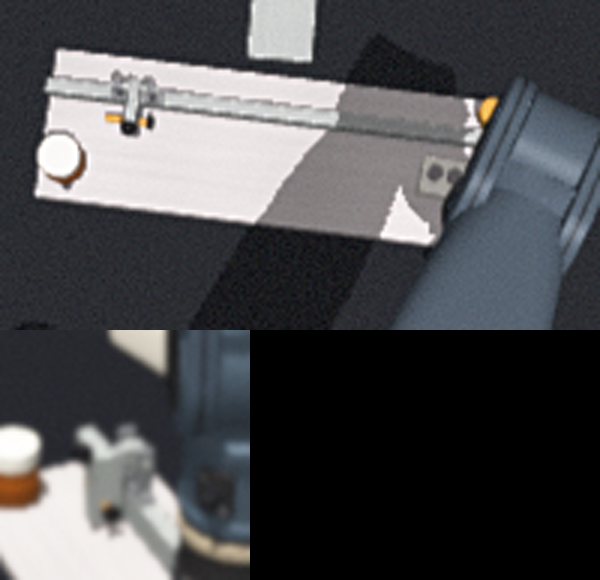

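Emit:
servo_tool(
  series="-2 0 10 0; -2 0 18 0; -2 0 18 0; -2 5 18 0; -2 10 18 0; -2 14 18 0; -2 18 18 0; -2 18 18 0",
)

```text
clock: 16.15
tcp_pos: [0.4467, -0.1514, 0.0264]
orientation: [-0.001, 0.756, 0.655, -0.002]
wrist_force: [-9.5, 0.7, 10.7]
opening: 0.0
grip_force: 4.6
```

Emit:
servo_tool(
  series="0 3 0 0; 0 6 0 0; 0 9 0 0; 0 12 0 0; 0 12 0 0",
)

```text
clock: 16.77
tcp_pos: [0.4569, -0.1533, 0.0267]
orientation: [-0.002, 0.756, 0.654, -0.003]
wrist_force: [-13.1, 1.6, 14.5]
opening: 0.0
grip_force: 7.3
```

Emit:
servo_tool(
  series="0 -6 0 0; 0 -14 0 0; 0 -26 0 0; 0 -30 -15 0; 0 -30 -30 0; 0 -30 -30 0",
)

```text
clock: 17.52
tcp_pos: [0.4326, -0.1498, 0.0576]
orientation: [0.003, 0.756, 0.655, 0.001]
wrist_force: [1.1, -0.4, 0.2]
opening: -0.0001
grip_force: 0.0
```

```bash
python3 - <<'E'
from h import *
np.set_printoptions(precision=3,suppress=True)
s=arm.read_state(); print(s["qpos"],trk(s["tcp_pos"],F),s["wrist_force"])
p=arm.grab_frame("side"); r=arm.masks_of("rack_mid",p)[0]
q=trk(pts(p,r["region"]),FS); g=q[abs(q[:,2]-40)<4]; print(cv2.minAreaRect(g[:,:2].astype(np.float32)),len(g),np.percentile(q[:,2],[1,50,99]))
e=[int(x) for x in r["extent"]]; c=p["color"][max(0,e[1]-25):e[3]+25,e[0]-40:e[2]+40,::-1]
cv2.imwrite("pics/c10.png",cv2.resize(c,None,fx=4.5,fy=4.5,interpolation=cv2.INTER_CUBIC)); 
E
```

```text
[-0.48  -0.099 -0.392  1.272  0.     1.234] [[ -83.112 -175.085   45.649]] [ 1.084 -0.432  0.211]
((-29.2138729095459, -177.938232421875), (88.22789001464844, 36.206295013427734), 87.86778259277344) 263 [ 0.292 36.824 58.622]
```

View pics/c10.png

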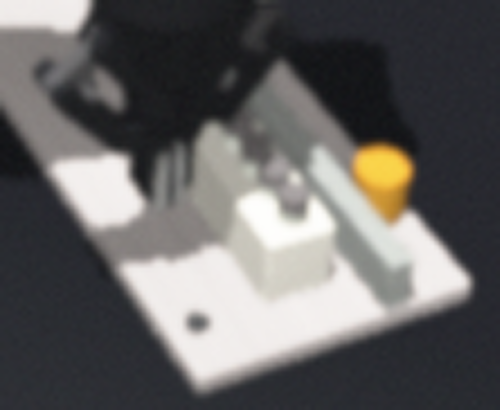

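Emit:
servo_tool(
  series="0 0 -5 -0.175; 0 0 -10 -0.35; 0 0 -10 -0.525; 0 0 -10 -0.7; 0 0 -10 -0.875; 0 0 -10 -1.05; 0 0 -10 -1.225; 0 0 -10 -1.4; 0 0 -10 -1.571; 0 0 10 -1.571; 0 0 30 -1.571; 0 0 34 -1.571",
)

```text
clock: 19.12
tcp_pos: [0.4287, -0.1478, 0.0188]
orientation: [-0.002, 0.071, 0.997, 0.001]
wrist_force: [-1.0, -0.1, -0.2]
opening: 0.0
grip_force: 0.0
```

Emit:
servo_tool(
  series="-3 0 0 0; -6 0 0 0; -9 0 0 0; -12 0 0 0; -12 0 0 0",
)

```text
clock: 19.75
tcp_pos: [0.4427, -0.1505, 0.0212]
orientation: [0.0, 0.071, 0.997, -0.0]
wrist_force: [0.9, -0.0, 0.1]
opening: 0.0003
grip_force: 0.0
```

Emit:
servo_tool(
  series="-4 0 0 0; -8 0 0 0; -12 0 0 0; -15 0 0 0; -18 0 0 0; -20 0 0 0; -22 0 0 0; -22 0 0 0",
)

```text
clock: 20.75
tcp_pos: [0.4619, -0.1534, 0.0209]
orientation: [-0.002, 0.072, 0.997, -0.0]
wrist_force: [-7.1, 0.3, 4.6]
opening: 0.0
grip_force: 3.0
```

```bash
cat >> h.py <<'E'
def rack():
    s=arm.read_state(); print("tcp",trk(s["tcp_pos"],F).round(1),"wf",(s["wrist_force"]@np.c_[XT,YT,[0,0,1]]).round(2),"t",s["clock"])
    for c,f in (("side",FS),("top",FT)):
        p=arm.grab_frame(c); r=arm.masks_of("rack_mid",p)
        if not r: continue
        q=trk(pts(p,r[0]["region"]),f); g=q[abs(q[:,2]-40)<4]
        if len(g)>20:
            k,wh,a=cv2.minAreaRect(g[:,:2].astype(np.float32)); print(c,np.round(k,1),np.round(wh,1),round(a,1),"z",np.percentile(q[:,2],[2,98]).round(1), "caps x",np.polyfit(*q[q[:,2]>54][:,[1,0]].T,1).round(3) if (q[:,2]>54).sum()>9 else '')
E
python3 -c "
from h import *
rack()"
```

```text
tcp [[ -53.5 -174.5    8.9]] wf [-7.02 -0.74  4.61] t 20.75
side [ -24.9 -204.1] [38.3 35.5] 1.9 z [-1.1 69.2] caps x [  0.731 126.318]
top [ -18.2 -137.6] [20.9 26.5] 6.9 z [24.5 60.4] caps x [ -0.156 -45.179]
```

Emit:
servo_tool(
  series="-1 0 0 0; -2 0 0 0; -3 0 0 0; -4 0 0 0; -4 0 0 0",
)

```text
clock: 21.58
tcp_pos: [0.4656, -0.154, 0.0209]
orientation: [-0.003, 0.072, 0.997, -0.0]
wrist_force: [-6.9, 0.4, 5.7]
opening: -0.0002
grip_force: 3.3
```

Emit:
servo_tool(
  series="-1 0 0 0; -2 0 0 0; -3 0 0 0; -3 0 0 0",
)

```text
clock: 22.08
tcp_pos: [0.4686, -0.1544, 0.0209]
orientation: [-0.003, 0.072, 0.997, -0.0]
wrist_force: [-6.6, 0.7, 5.2]
opening: -0.0001
grip_force: 3.4
```

Emit:
servo_tool(
  series="-1 0 0 0; -2 0 0 0; -2 0 0 0",
)

```text
clock: 22.45
tcp_pos: [0.4704, -0.1546, 0.0209]
orientation: [-0.003, 0.072, 0.997, -0.0]
wrist_force: [-7.4, 0.3, 5.7]
opening: -0.0001
grip_force: 3.5
```

Emit:
servo_tool(
  series="-1 0 0 0; -2 0 0 0; -2 0 0 0",
)

```text
clock: 22.82
tcp_pos: [0.4703, -0.1545, 0.0208]
orientation: [-0.005, 0.072, 0.997, -0.0]
wrist_force: [-11.6, 1.4, 9.5]
opening: -0.0001
grip_force: 6.1
```

Emit:
servo_tool(
  series="-1 0 0 0; -2 0 0 0; -2 0 0 0",
)

```text
clock: 23.2
tcp_pos: [0.4703, -0.1545, 0.0209]
orientation: [-0.007, 0.072, 0.997, -0.0]
wrist_force: [-16.9, 2.6, 13.4]
opening: -0.0002
grip_force: 8.6
```

```bash
python3 -c "
from h import *
rack()"
```

```text
tcp [[ -45.1 -174.4    8.9]] wf [-17.09   0.21  13.37] t 23.2
side [ -15.  -204.8] [37.6 34.3] 0.4 z [-1.1 57.2] caps x [ 0.353 55.039]
top [  -9.3 -138.2] [21.5 29.2] 5.1 z [14.  60.5] caps x [ -0.092 -29.096]
```

Emit:
servo_tool(
  series="3 0 0 0; 6 0 0 0; 9 0 0 0; 25 0 0 0; 45 0 0 0; 45 0 -40 0; 45 0 -75 0; 45 -20 -75 0.175; 45 -40 -75 0.35; 45 -60 -75 0.525; 45 -80 -75 0.7; 45 -80 -75 0.875",
)

```text
clock: 24.9
tcp_pos: [0.4214, -0.2296, 0.096]
orientation: [0.001, 0.491, 0.871, -0.0]
wrist_force: [-0.5, -0.6, 0.5]
opening: 0.0001
grip_force: 0.0
```

```bash
python3 -c "
from h import *
rack()
s=arm.read_state(); w,x,y,z=s['orientation']; print('tool x ang',np.degrees(2*np.arctan2(y,x)))"
```

```text
tcp [[ -82.9 -255.7   84. ]] wf [-0.37 -0.63  0.48] t 24.9
side [ -15.4 -174.1] [36.  97.7] 0.9 z [ 1.  57.7] caps x [  0.886 164.197]
top [ -16.6 -172.9] [99.7 36.5] 89.7 z [ 2.1 62.1] caps x [-1.7000e-02 -1.9993e+01]
tool x ang 121.86036539641907
```

Emit:
servo_tool(
  series="-12 17 0 0.175; -24 34 0 0.35; -36.7 51.5 0 0.525; -36.7 51.5 0 0.698; -36.7 51.5 0 0.698; -36.7 51.5 0 0.698",
)

```text
clock: 25.85
tcp_pos: [0.484, -0.2321, 0.0959]
orientation: [-0.0, 0.755, 0.655, -0.0]
wrist_force: [-0.3, 1.3, -0.5]
opening: -0.0001
grip_force: 0.0
```

```bash
python3 -c "
from h import *
s=arm.read_state(); w,x,y,z=s['orientation']; print(trk(s['tcp_pos'],F),'tool x ang',np.degrees(2*np.arctan2(y,x)))"
```

```text
[[ -20.48703478 -249.27003895   83.85864258]] tool x ang 81.90456485051367
```

Emit:
servo_tool(
  series="0 0 30 0; 0 0 60 0; 0 0 74 0; 0 0 74 0; 4 0 74 0; 8 0 74 0; 12 0 74 0; 16 0 74 0; 20 0 74 0; 20 0 74 0",
)

```text
clock: 27.1
tcp_pos: [0.4871, -0.2129, 0.0223]
orientation: [0.001, 0.756, 0.654, -0.0]
wrist_force: [-1.1, -1.8, 1.5]
opening: 0.0003
grip_force: 1.0
```

Emit:
servo_tool(
  series="4 0 0 0; 10 0 0 0; 18 0 0 0; 26 0 0 0; 34 0 0 0; 42 0 0 0; 50 0 0 0; 58 0 0 0; 66 0 0 0; 74 0 0 0; 82 0 0 0; 90 0 0 0",
)

```text
clock: 28.6
tcp_pos: [0.5001, -0.1231, 0.0222]
orientation: [0.0, 0.756, 0.654, -0.0]
wrist_force: [-0.9, -4.5, 3.1]
opening: 0.0001
grip_force: 2.5
```

```bash
python3 -c "
from h import *
rack()
p=arm.grab_frame('top'); print('buffer guess',trk(onplane(p,[[270,190.3],[272,190.5]],.034),FT))
r=arm.masks_of('buffer_mount',p)
if r:
  q=trk(pts(p,r[0]['region']),FT); print(r[0]['conf'],r[0]['extent'],np.percentile(q,[3,50,97],axis=0).round(1))
cv2.imwrite('pics/c11.png',cv2.resize(p['color'][155:235,240:400,::-1],(800,400),interpolation=cv2.INTER_CUBIC))
"
```

```text
tcp [[ -20.  -139.1   10.2]] wf [-0.3  -4.59  3.13] t 28.6
side [-24.9 -62.8] [76.7 31.6] 75.6 z [-2.8 70.3] caps x [0.387 0.922]
top [-16.7 -69.4] [36.3 79.6] 0.4 z [ 6.  61.5] caps x [-1.0000e-02 -1.7584e+01]
buffer guess [[-15.71203731 143.24453349  22.        ]
 [-15.59180835 137.3311243   22.        ]]
0.41 [256.8, 176.9, 266.7, 196.3] [[-36.8 146.9   3.7]
 [-15.9 157.   64.6]
 [ 11.5 178.   77.6]]
```

View pics/c11.png

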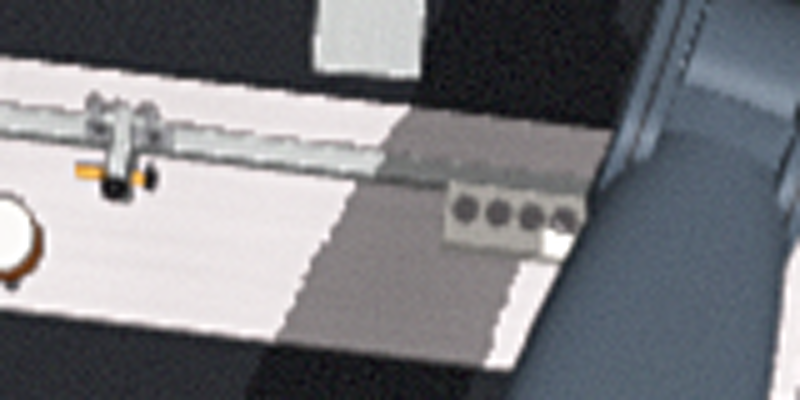

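Emit:
servo_tool(
  series="6 0 0 0; 14 0 0 0; 24 0 0 0; 34 0 0 0; 44 0 0 0; 54 0 0 0; 64 0 0 0; 74 0 0 0; 84 0 0 0; 94 0 0 0; 104 0 0 0; 112 0 0 0",
)

```text
clock: 30.4
tcp_pos: [0.5159, -0.0121, 0.0218]
orientation: [-0.0, 0.756, 0.654, -0.0]
wrist_force: [-3.0, -4.0, -1.3]
opening: -0.0002
grip_force: 2.0
```

Emit:
servo_tool(
  series="4 0 0 0; 9 0 0 0; 14 0 0 0; 19 0 0 0; 24 0 0 0; 29 0 0 0; 33 0 0 0; 36 0 0 0; 38 0 0 0; 38 0 0 0",
)

```text
clock: 31.65
tcp_pos: [0.5219, 0.0253, 0.022]
orientation: [-0.0, 0.756, 0.654, 0.0]
wrist_force: [-1.1, -2.0, -0.5]
opening: -0.0003
grip_force: 1.6
```

```bash
python3 -c "
from h import *
rack()
p=arm.grab_frame('top'); cv2.imwrite('pics/c12.png',cv2.resize(p['color'][165:215,240:340,::-1],(800,400),interpolation=cv2.INTER_CUBIC))
"
```

```text
tcp [[-19.5  10.9  10. ]] wf [-0.84 -2.11 -0.5 ] t 31.65
side [-24.1  84.3] [13.9 70.6] 4.4 z [ 0.7 57. ] caps x 
top [-16.5  94.5] [36. 48.] 1.1 z [12.9 62.8] caps x [  0.028 -19.079]
```

View pics/c12.png

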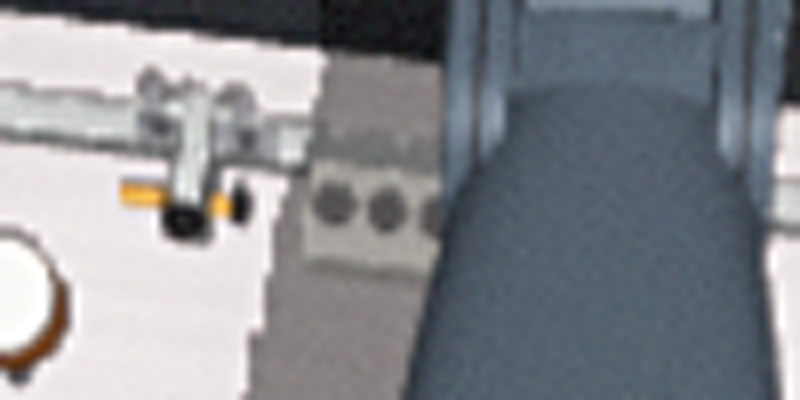

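Emit:
servo_tool(
  series="2 0 0 0; 4 0 0 0; 6 0 0 0; 8 0 0 0; 10 0 0 0; 10 0 0 0",
)

```text
clock: 32.65
tcp_pos: [0.5235, 0.0351, 0.0222]
orientation: [0.0, 0.756, 0.654, 0.0]
wrist_force: [0.1, -1.1, 0.2]
opening: 0.0002
grip_force: 1.1
```

Emit:
servo_tool(
  series="0.5 0 0 0; 1 0 0 0; 1.5 0 0 0; 2 0 0 0",
)

```text
clock: 33.15
tcp_pos: [0.5236, 0.0365, 0.0222]
orientation: [0.0, 0.757, 0.654, -0.0]
wrist_force: [-1.1, -4.4, 2.2]
opening: -0.0002
grip_force: 2.4
```

Emit:
servo_tool(
  series="0.5 0 0 0; 1 0 0 0; 1.5 0 0 0; 2 0 0 0",
)

```text
clock: 33.65
tcp_pos: [0.5239, 0.0385, 0.0222]
orientation: [0.0, 0.757, 0.654, -0.0]
wrist_force: [-0.5, -5.5, 2.7]
opening: -0.0001
grip_force: 2.6
```

Emit:
servo_tool(
  series="0.4 0 0 0; 0.8 0 0 0; 1.2 0 0 0",
)

```text
clock: 34.02
tcp_pos: [0.5241, 0.0397, 0.0222]
orientation: [0.0, 0.757, 0.654, -0.0]
wrist_force: [-0.7, -4.4, 2.6]
opening: -0.0004
grip_force: 2.6
```

Emit:
servo_tool(
  series="0.4 0 0 0; 0.8 0 0 0; 1.2 0 0 0",
)

```text
clock: 34.4
tcp_pos: [0.5242, 0.0409, 0.0222]
orientation: [0.0, 0.757, 0.654, -0.0]
wrist_force: [-0.1, -3.9, 3.5]
opening: 0.0002
grip_force: 2.6
```

Emit:
servo_tool(
  series="0.4 0 0 0; 0.8 0 0 0; 1.2 0 0 0",
)

```text
clock: 34.78
tcp_pos: [0.5244, 0.0421, 0.0222]
orientation: [0.0, 0.757, 0.654, -0.0]
wrist_force: [-1.1, -4.3, 2.5]
opening: 0.0003
grip_force: 2.6
```

Emit:
servo_tool(
  series="0.4 0 0 0; 0.8 0 0 0; 1.2 0 0 0",
)

```text
clock: 35.15
tcp_pos: [0.5246, 0.0433, 0.0222]
orientation: [0.0, 0.757, 0.654, -0.0]
wrist_force: [-1.2, -4.9, 2.7]
opening: 0.0001
grip_force: 2.6
```

Emit:
servo_tool(
  series="0.4 0 0 0; 0.8 0 0 0; 1.2 0 0 0",
)

```text
clock: 35.52
tcp_pos: [0.5247, 0.0445, 0.0222]
orientation: [0.0, 0.757, 0.654, -0.0]
wrist_force: [-0.4, -5.0, 3.1]
opening: -0.0001
grip_force: 2.6
```

Emit:
servo_tool(
  series="0.4 0 0 0; 0.8 0 0 0; 1.2 0 0 0",
)

```text
clock: 35.9
tcp_pos: [0.5249, 0.0456, 0.0222]
orientation: [0.0, 0.757, 0.654, -0.0]
wrist_force: [-0.9, -5.0, 3.0]
opening: -0.0001
grip_force: 2.6
```

Emit:
servo_tool(
  series="0.4 0 0 0; 0.8 0 0 0; 1.2 0 0 0; 1.6 0 0 0",
)

```text
clock: 36.4
tcp_pos: [0.5251, 0.0467, 0.0222]
orientation: [0.001, 0.757, 0.654, -0.001]
wrist_force: [-1.2, -7.2, 3.0]
opening: 0.0001
grip_force: 3.4
```

Emit:
servo_tool(
  series="0.4 0 0 0; 0.8 0 0 0; 1.2 0 0 0; 1.6 0 0 0",
)

```text
clock: 36.9
tcp_pos: [0.5251, 0.0472, 0.0222]
orientation: [0.002, 0.757, 0.654, -0.001]
wrist_force: [-1.4, -8.4, 3.3]
opening: -0.0002
grip_force: 4.7
```

Emit:
servo_tool(
  series="0.4 0 0 0; 0.8 0 0 0; 1.2 0 0 0; 1.2 0 0 0",
)

```text
clock: 37.4
tcp_pos: [0.5252, 0.0476, 0.0222]
orientation: [0.002, 0.757, 0.653, -0.002]
wrist_force: [-3.7, -10.2, 3.6]
opening: 0.0001
grip_force: 5.4
```

Emit:
servo_tool(
  series="0.3 0 0 0; 0.6 0 0 0; 0.6 0 0 0; 0.6 0 0 0",
)

```text
clock: 37.9
tcp_pos: [0.5252, 0.0478, 0.0222]
orientation: [0.002, 0.757, 0.653, -0.002]
wrist_force: [-1.8, -11.2, 3.5]
opening: -0.0001
grip_force: 5.9
```

```bash
python3 -c "
from h import *
s=arm.read_state(); print(trk(s['tcp_pos'],F),s['wrist_force'],s['moment'])"
```

```text
[[-19.39448195  33.604864    10.24449236]] [ -1.78150107 -11.22468072   3.5198093 ] [-2.19001709  0.37749644  0.03192401]
```

Emit:
servo_tool(
  series="0.3 0 0 0; 0.5 0 0 0; 0.5 0 0 0; 0.5 0 0 0; 0.5 0 0 0; 0.5 0 0 0; 0.5 0 0 0; 0.5 0 0 0; 0.5 0 0 0; 0.5 0 0 0; 0.5 0 0 0; 0.5 0 0 0",
)

```text
clock: 39.4
tcp_pos: [0.5252, 0.0479, 0.0223]
orientation: [0.003, 0.757, 0.653, -0.003]
wrist_force: [-1.8, -11.8, 4.5]
opening: 0.0001
grip_force: 6.3
```

Emit:
servo_tool(
  series="0 0 0 0; 0 0 0 0; 0 0 0 0; 0 0 0 0; 0 0 0 0; 0 0 0 0; 0 0 0 0; 0 0 0 0",
)

```text
clock: 40.4
tcp_pos: [0.5252, 0.0479, 0.0222]
orientation: [0.003, 0.757, 0.653, -0.003]
wrist_force: [-2.0, -12.3, 3.8]
opening: 0.0001
grip_force: 6.3
```

Emit:
servo_tool(
  series="-0.4 0 0 0; -0.8 0 0 0; -1.2 0 0 0; -1.6 0 0 0; -2 0 0 0; -2.4 0 0 0; -2.8 0 0 0; -3.2 0 0 0; -3.6 0 0 0; -4 0 0 0; -4.4 0 0 0; -4.8 0 0 0",
)

```text
clock: 41.9
tcp_pos: [0.5245, 0.0474, 0.0215]
orientation: [-0.001, 0.756, 0.654, 0.0]
wrist_force: [-1.2, -0.8, 0.3]
opening: 0.0
grip_force: 0.2
```

Emit:
servo_tool(
  series="-0.4 0 0 0; -0.8 0 0 0; -1.2 0 0 0; -1.6 0 0 0; -2 0 0 0; -2.4 0 0 0; -2.8 0 0 0; -3.2 0 0 0; -3.6 0 0 0; -4 0 0 0; -4.4 0 0 0; -4.8 0 0 0",
)

```text
clock: 43.4
tcp_pos: [0.5241, 0.0418, 0.0219]
orientation: [-0.0, 0.756, 0.654, -0.0]
wrist_force: [0.1, 0.0, -0.5]
opening: 0.0
grip_force: 0.0
```

```bash
python3 -c "
from h import *
rack()"
```

```text
tcp [[-19.6  27.6   9.9]] wf [ 0.11  0.03 -0.5 ] t 43.4
side [-27.1 110.7] [66.4 14.3] 87.8 z [-1.5 57.3] caps x 
top [-16.8 115.9] [50.5 35.8] 87.4 z [21.9 62.2] caps x [  0.033 -20.924]
```

Emit:
servo_tool(
  series="-15 0 0 0; -35 0 0 0; -55 0 0 0; -55 0 -40 0; -55 0 -80 0; -80 -40 -120 0; -120 -90 -120 0; -160 -140 -120 0; -160 -140 -120 0; -160 -140 -120 0",
)

```text
clock: 44.85
tcp_pos: [0.3626, -0.097, 0.1422]
orientation: [0.001, 0.757, 0.653, 0.0]
wrist_force: [0.4, 0.2, 0.7]
opening: 0.0001
grip_force: 0.0
```

```bash
python3 -c "
from h import *
rack()
for c,f in (('top',FT),('side',FS)):
  p=arm.grab_frame(c)
  for n in ('flag','knob','jar','weight_center'):
    for r in arm.masks_of(n,p)[:1]:
      q=trk(pts(p,r['region']),f); print(c,n,round(r['conf'],2),np.median(q,0).round(1),np.percentile(q,[5,95],axis=0).round(0).ravel())
  # rack edge line nearest robot: fit per-y extremes
  r=arm.masks_of('rack_mid',p)[0]; q=trk(pts(p,r['region']),f); g=q[(abs(q[:,2]-40)<4)]
  ys=np.arange(g[:,1].min()+4,g[:,1].max()-4,6); e=[(y,np.percentile(g[abs(g[:,1]-y)<3][:,0],5),np.percentile(g[abs(g[:,1]-y)<3][:,0],95)) for y in ys if (abs(g[:,1]-y)<3).sum()>4]
  e=np.array(e); print('edge slopes deg',np.degrees(np.polyfit(e[:,0],e[:,1],1)[0]),np.degrees(np.polyfit(e[:,0],e[:,2],1)[0]),e[:,1:].mean(0),'y',g[:,1].min(),g[:,1].max())
"
```

```text
tcp [[-159.9 -132.7  130.2]] wf [0.41 0.24 0.67] t 44.85
top [-16.7  91.5] [98.9 36.4] 89.7 z [ 0.  62.5] caps x [ -0.    -16.759]
top flag 0.48 [-16.  157.7  67.2] [-35. 152.  23.  11. 178.  79.]
top knob 0.46 [-17.9 156.2  66.8] [-34. 152.  21.   3. 167.  80.]
top jar 0.5 [-66.  220.5  48.6] [-81. 205.  19. -50. 238.  55.]
top weight_center 0.51 [  32.8 -188.3   30.4] [  22. -200.   19.   45. -177.   36.]Traceback (most recent call last):
  File "<string>", line 12, in <module>
    e=np.array(e); print('edge slopes deg',np.degrees(np.polyfit(e[:,0],e[:,1],1)[0]),np.degrees(np.polyfit(e[:,0],e[:,2],1)[0]),e[:,1:].mean(0),'y',g[:,1].min(),g[:,1].max())
                                                                 ~^^^^^
IndexError: too many indices for array: array is 1-dimensional, but 2 were indexed
```

```bash
python3 -c "
from bench import arm
print(arm.finish_job())"
```

```text
the job is handed in; nothing more can be done
None
```

I flipped the stop fully down, slid the rack flush along the fence and held it against the buffer. I estimate 7–8 N on the stop (12 N at the wrist less about 4.5 N of drag), then released it slowly and handed in at about 45 s. The last top-camera measurements agree with the rack being flush and the flag down. Contact after release is inferred from the slow unloading, not measured. While flipping the flag the gripper briefly jammed on the knob at about 22 N, and pressing the rack sideways reached about 17 N plus 13 N downward. I viewed 11 pictures, one over the limit of 10.

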